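# Put the bottle set back in its graded rack

### The job

Put the four white plastic bottles that stand loose at the front left of the worktop back in the bench rack, each in the hole made for its size, so that the row runs from the smallest bottle to the largest. Keep them upright and lower each one right down onto the rack's base rather than letting it drop; leave the upturned glass beaker and the conical flask on the drying mat where they stand.

Things in the scene. Friction and masses are not known exactly. Their poses are not given: they have to be found in the camera images.
- bottle_60: White polythene bottle with a ribbed screw cap, smallest of the four: 47 mm diameter, 100 mm high; about 0.09 kg. Cap 27 mm diameter, from 80 to 100 mm height; thinner neck below it, shoulder up to 70 mm. Fixed cap: grip the bottle there, from above. Origin: centre of its underside; z up along its axis; its yaw does not matter. Loose, stands on the worktop at the start.
- bottle_125: White polythene bottle with a ribbed screw cap, second smallest: 57 mm diameter, 132 mm high; about 0.22 kg. Cap 33 mm diameter, from 107 to 132 mm height; thinner neck below it, shoulder up to 95 mm. Fixed cap: grip the bottle there, from above. Origin: centre of its underside; z up along its axis; its yaw does not matter. Loose, stands on the worktop at the start.
- bottle_250: White polythene bottle with a ribbed screw cap, second largest: 67 mm diameter, 148 mm high; about 0.36 kg. Cap 37 mm diameter, from 120 to 148 mm height; thinner neck below it, shoulder up to 111 mm. Fixed cap: grip the bottle there, from above. Origin: centre of its underside; z up along its axis; its yaw does not matter. Loose, stands on the worktop at the start.
- bottle_1l: White polythene bottle with a ribbed screw cap, largest: 92 mm diameter (too wide to grip by the body), 212 mm high; about 0.44 kg. Cap 41 mm diameter, from 180 to 212 mm height; thinner neck below it, shoulder up to 167 mm. Fixed cap: grip the bottle there, from above. Origin: centre of its underside; z up along its axis; its yaw does not matter. Loose, stands on the worktop at the start.
- w1 (a point): Smallest hole of the white rack: 55 mm wide, flaring to 8 mm wider at its upper edge, for the 47 mm bottle. The point: on the hole's axis, on the rack's base plate, where a seated bottle has its origin. z up, x across the rack, y along the row towards the largest hole. The rack is fixed, 350 x 124 mm, turned any way in the plane; base top 12 mm, holed plate 34 to 44 mm above the worktop.
- w2 (a point): Second smallest hole of the white rack: 65 mm wide, flaring to 8 mm wider at its upper edge, for the 57 mm bottle. The point: on the hole's axis, on the rack's base plate, where a seated bottle has its origin. z up, x across the rack, y along the row towards the largest hole. The four hole centres lie on one straight line along the rack, in order of size, 70, 80 and 98 mm apart.
- w3 (a point): Second largest hole of the white rack: 76 mm wide, flaring to 8 mm wider at its upper edge, for the 67 mm bottle. The point: on the hole's axis, on the rack's base plate, where a seated bottle has its origin. z up, x across the rack, y along the row towards the largest hole. 
- w4 (a point): Largest hole of the white rack: 101 mm wide, flaring to 8 mm wider at its upper edge, for the 92 mm bottle. The point: on the hole's axis, on the rack's base plate, where a seated bottle has its origin. z up, x across the rack, y along the row towards the largest hole. 
- drained_beaker: Clear glass beaker standing upside down on the white perforated drying mat, 56 mm diameter, 66 mm high; a bystander. Origin: centre of its lower face. Loose.
- small_flask: Clear glass conical flask, 65 mm diameter at the foot, 112 mm high, on the drying mat; a bystander. Origin: centre of its underside. Loose.
Mind the look-alikes: they are no part of the job. What is shaped like the bottle_250 but red is not meant.

How it is judged:
By the outcome, as a careful person would: the job done as asked, in the order asked, and still so for the second after the job is handed in, with the robot touching nothing.
It also fails if it takes over 128 s, if anything falls off the work surface, if the arm or the gripper's body presses on something with over 40 N, if the wrist force passes 120 N, or if a joint passes its speed limit or range.

### The arm

A 7-joint arm with a two-finger parallel gripper is mounted at the origin on a cart in front of the work surface, level with it; the furniture and walls round the work are solid. World frame = base frame: x ahead of the robot, y to its left, z up, the work surface at z = 0. Lengths are in m, angles in rad, forces in N, time in s.
With the tool pointing down it reaches from about 0.4 to 0.85 m from the base axis. Payload 10.4 kg.
Tool frame: the origin (TCP) lies on the centre line of the jaws, within the pads' length; the fingertips stand 11 mm ahead of it and the grasp point (between the pads) lies 8 mm behind it; z points along the fingers, x is the direction in which the jaws open and shut, and the axes are right-handed (so a half turn about z gives the same grasp; the last joint's range is limited). The gripper opens to 85 mm and grips with 20 to 120 N. Pads are 22 mm wide; open, the fingers measure 114 mm over their backs; the gripper's body (76 mm by 85 mm) begins 54 mm behind the grasp point. The pads swing forward as they close: fully open they stand 13 mm farther back than shut.
Start: joints at [-1.327, 0.332, -0.065, 1.46, 0.022, 1.35, -0.088], TCP at [0.165, 0.603, 0.242] pointing down, gripper open.
Joint ranges: [-2.6, 2.6], [-0.5, 2.12], [-1.47, 1.34], [0.16, 2.42], [-1.27, 4.41], [0.06, 2.06], [-2.6, 2.6]. Speed limits (rad/s): [2.22, 2.22, 2.79, 2.79, 3.14, 3.14, 3.14].

### API

Orientations are given as a unit quaternion [x, y, z, w].
In Python, from workcell import get_obs, camera, hand_in, boxes_of, silhouettes, pinpoint gives the robot as it stands.
- The arm moves only by the shell command python3 -m creep 'ROWS' [FORCE]. ROWS is JSON, one flat list of numbers, 7 for each row, row after row: the shift along the tool's x, y, z in cm, then the turn, a rotation vector about the tool's x, y, z in degrees, then the finger opening in cm, from 0 to 8.54. A call has 1 to 20 rows; each row is the pose to reach, as a shift and turn from the pose commanded when the call began, along the tool's axes at that moment; what a row does not reach only later rows make up. A row lasts 1/12 s, in which the tool goes at most 41.7 mm and 7.16 degrees, less where a joint would pass 70% of its speed; a pose out of reach is approached as far as the arm can. A call with a gripper value outside its range is refused whole. The fingers move at their own pace and stop on an object; FORCE is the grip in N (left out, the last holds). Time passes only in rows, so rows that repeat a pose let the fingers close. It gives the time, the measured TCP pose, the force and the opening at its end, in the units of the state.
- get_obs(): the state, without advancing time (a new reading comes with each control period).
- camera(name): name is "scene" or "top" or "wrist"; returns a dict with "pixels" (420x560x3 uint8, red, green, blue), "range_z" (420x560 float32, m along the optical axis (not along the pixel's ray), 0 where there is no reading), "intrinsics" (3x3 intrinsics, pixels), "D" ([k1, k2, p1, p2, k3] as OpenCV has them; the pictures are not rectified), "T" (4x4, takes a point from camera to world coordinates). Camera axes: x right, y down, z forward; pixel columns grow to the right and rows downward; lengths in m; the calibration is good to about 2 mm. A picture is of the moment at which its call begins.
- hand_in(): hands the job in, once; it reports no verdict.
Trained networks look in a picture, given as the dict that the camera call returned (one of the last four; its "shot" number tells which), for a name from the list of things; names that differ only in an ending like _2 or _b are one class to them, and where a whole thing is asked for, a point or a joint stands for the part that bears it (a point fixed in the world has none). Each returns a list of dicts, best first, with "conf" (0 to 1); they miss things now and then, are a little off and sometimes report something else, mostly with a low value. They report only what shows in the picture. A call takes as long as a camera call. They do not tell look-alikes from the thing itself.
- boxes_of(picture, query): "at" ([x, y, z] in m, in world coordinates, good to about 4 mm: the middle of the surface that is visible of it).
- silhouettes(picture, query): "pixels" (420x560 bool, what is visible of it).
- pinpoint(picture, query): "at" ([x, y, z] in m, in world coordinates, good to about 4 mm: a listed point, or the origin of a listed thing).
The state is a dict: "clock": time; "joint_pos": joint angles; "joint_velocities": joint speeds; "tau": joint torques, N m; "position": TCP position; "ee_rot": TCP orientation; "ft_force": force on the tool from outside, world axes, zero at the start; "torque": the same for the moment, N m; "grip_width": opening from 0.0 (shut) to 1.0 (fully open).
Only numpy, scipy, OpenCV 4.12 (cv2) and the standard library are available. Lean on these libraries where they do the work, as an engineer would, in place of code of your own. Each camera call takes 0.05 s, during which the arm holds its last target. There are 200 camera calls.

## Working session

There is one attempt and no reset: what is moved stays moved. The work goes in short steps, Python scripts to look and compute and a shell command to move; the robot and the scene stay as the last step left them, time stands still between calls to the robot, and variables do not carry over. Pictures are saved under pics/ and viewed, on a budget of 14 in all, crops included, one or two more only if the job needs it, and the job is handed in when it is done.

```bash
mkdir -p pics; ls; python3 - <<'E'
from workcell import *
import cv2
o=get_obs();print({k:o[k] for k in('clock','position','ee_rot','grip_width','ft_force')})
s=camera('scene');t=camera('top')
for n,p in(('scene',s),('top',t)):
    cv2.imwrite(f'pics/{n}0.png',p['pixels'][:,:,::-1])
    print(n,p['T'].round(3).tolist())
    for q in['bottle_60','bottle_125','bottle_250','bottle_1l','w1','w2','w3','w4','drained_beaker','small_flask']:
        print(q,[(r['at'].round(3).tolist() if hasattr(r['at'],'round') else [round(v,3) for v in r['at']],round(r['conf'],2)) for r in pinpoint(p,q)])
E
```

```text
pics
{'clock': 0.0, 'position': array([0.16466964, 0.60252522, 0.24151843]), 'ee_rot': array([ 7.94865152e-01,  6.06785682e-01, -5.58648864e-04,  4.62171766e-04]), 'grip_width': 0.9983219555372748, 'ft_force': array([ 0.60571486,  0.42875567, -0.29024743])}
scene [[-0.903, -0.194, 0.382, 0.132], [-0.429, 0.403, -0.809, 1.077], [0.003, -0.894, -0.447, 0.571], [0.0, 0.0, 0.0, 1.0]]
bottle_60 [([0.66, 0.464, 0.0], 0.87), ([0.551, 0.219, 0.001], 0.85), ([0.432, 0.379, -0.002], 0.74), ([0.569, 0.407, 0.0], 0.71)]
bottle_125 [([0.66, 0.464, 0.0], 0.87), ([0.551, 0.219, 0.001], 0.85), ([0.432, 0.379, -0.002], 0.74), ([0.569, 0.407, 0.0], 0.71)]
bottle_250 [([0.66, 0.464, 0.0], 0.87), ([0.551, 0.219, 0.001], 0.85), ([0.432, 0.379, -0.002], 0.74), ([0.569, 0.407, 0.0], 0.71)]
bottle_1l [([0.43, 0.22, -0.002], 0.89)]
w1 [([0.656, -0.098, 0.011], 0.74), ([0.59, -0.075, 0.013], 0.72), ([0.424, -0.004, 0.012], 0.64)]
w2 [([0.656, -0.098, 0.011], 0.74), ([0.59, -0.075, 0.013], 0.72), ([0.424, -0.004, 0.012], 0.64)]
w3 [([0.656, -0.098, 0.011], 0.74), ([0.59, -0.075, 0.013], 0.72), ([0.424, -0.004,
[... 700 characters left out ...]
05], 0.71), ([0.664, 0.466, 0.001], 0.64)]
bottle_1l [([0.428, 0.212, -0.002], 0.89)]
w1 [([0.518, -0.046, 0.013], 0.95), ([0.423, -0.005, 0.011], 0.86), ([0.589, -0.076, 0.012], 0.6), ([0.661, -0.099, 0.014], 0.59)]
w2 [([0.518, -0.046, 0.013], 0.95), ([0.423, -0.005, 0.011], 0.86), ([0.589, -0.076, 0.012], 0.6), ([0.661, -0.099, 0.014], 0.59)]
w3 [([0.518, -0.046, 0.013], 0.95), ([0.423, -0.005, 0.011], 0.86), ([0.589, -0.076, 0.012], 0.6), ([0.661, -0.099, 0.014], 0.59)]
w4 [([0.518, -0.046, 0.013], 0.95), ([0.423, -0.005, 0.011], 0.86), ([0.589, -0.076, 0.012], 0.6), ([0.661, -0.099, 0.014], 0.59)]
drained_beaker [([0.742, 0.108, 0.004], 0.83)]
small_flask [([0.671, 0.195, 0.004], 0.86)]
```

View pics/scene0.png

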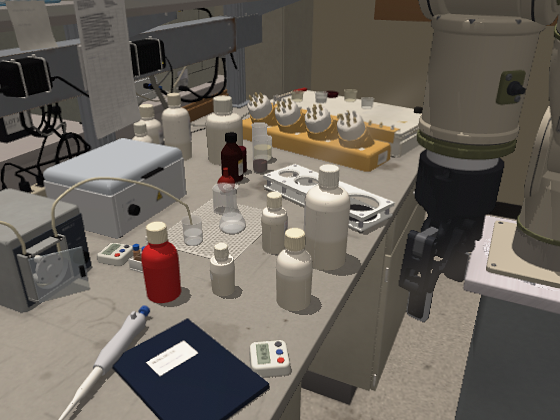

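View pics/top0.png

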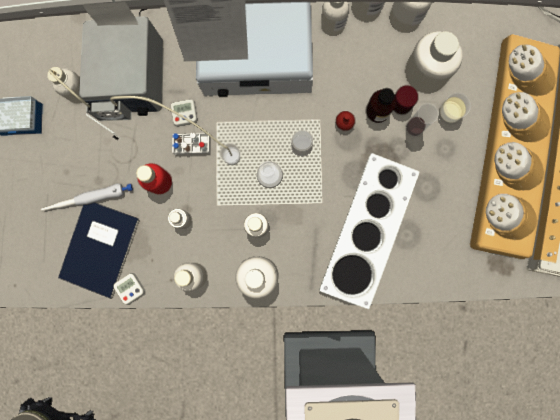

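The scene shows the four loose white bottles:
- bottle_60 at scene (222,272)
- bottle_125 at (273,222)
- bottle_250 at (293,272)
- bottle_1l at (327,218)

These could be mistaken for them:
- the red bottle at (162,262)
- the white bottles at the back at (175,125), (223,130) and (148,125)
- the wash bottle at top (65,85)

The rack runs from its small hole at top (388,178) to its large one at (352,275). Next I measure the caps and holes and check the choice in a close crop.

```bash
cat > h.py <<'E'
from workcell import *
import numpy as np, cv2
from scipy.spatial.transform import Rotation as R
def cloud(p):
    h,w=p['range_z'].shape
    g=np.stack(np.meshgrid(np.arange(w),np.arange(h)),-1).reshape(-1,1,2).astype(float)
    n=cv2.undistortPoints(g,np.array(p['intrinsics']),np.array(p['D'])).reshape(h,w,2)
    z=p['range_z'][...,None]
    c=np.concatenate([n*z,z],-1)
    T=np.array(p['T']); P=c@T[:3,:3].T+T[:3,3]; P[p['range_z']==0]=np.nan
    return P
def onplane(p,uv,zw):
    n=cv2.undistortPoints(np.asarray(uv,float).reshape(-1,1,2),np.array(p['intrinsics']),np.array(p['D'])).reshape(-1,2)
    T=np.array(p['T']); d=np.c_[n,np.ones(len(n))]@T[:3,:3].T
    return T[:3,3]+d*((zw-T[2,3])/d[:,2])[:,None]
def cap(p,xy,h,r):
    P=cloud(p); d=np.hypot(P[...,0]-xy[0],P[...,1]-xy[1])
    m=(d<r+.02)&(abs(P[...,2]-h)<.008)
    Q=P[m]; (c,rad)=cv2.minEnclosingCircle(Q[:,:2].astype(np.float32))
    return Q[:,:2].mean(0).round(4),np.round(c,4),round(rad,4),len(Q),np.median(Q[:,2]).round(4)
B={'60':((.57,.406),.1,.0135),'125':((.55,.22),.132,.0165),'250':((.432,.38),.148,.0185),'1l':((.43,.216),.212,.0205)}
def go(xyz,yaw_deg):
    "shift in tool cm, turn in deg (measured pose)"
    o=get_obs(); r=R.from_quat(o['ee_rot']); s=r.inv().apply(np.array(xyz)-o['position'])*100
    a=np.radians(yaw_deg); t=R.from_matrix(np.array([[np.cos(a),np.sin(a),0],[np.sin(a),-np.cos(a),0],[0,0,-1]]).T)
    return s.round(2),np.degrees((r.inv()*t).as_rotvec()).round(2)
E
python3 - <<'E'
from h import *
t=camera('top');s=camera('scene')
for k,(xy,h,r) in B.items():
    for p in(t,s):
        print(k,*cap(p,xy,h,r))
# holes
W=np.array([[.66,-.099],[.59,-.076],[.518,-.046],[.423,-.005]])
acc={i:[] for i in range(4)}
for p in(t,s,camera('top'),camera('scene')):
    for r in pinpoint(p,'w1'):
        a=np.array(r['at']);i=np.argmin(np.hypot(*(W-a[:2]).T)); acc[i].append(a[:2])
for i in acc: print(i,np.mean(acc[i],0).round(4),len(acc[i]),np.std(acc[i],0).round(4))
# dark holes in top picture at plate height
g=cv2.cvtColor(t['pixels'],cv2.COLOR_RGB2GRAY)
P=cloud(t);m=((abs(P[...,2]-.044)<.006)&(P[...,1]<.06)&(P[...,1]>-.18)&(P[...,0]>.34)&(P[...,0]<.73)).astype(np.uint8)
pts=P[m>0][:,:2].astype(np.float32);print('plate rect',cv2.minAreaRect(pts),np.median(P[m>0][:,2]))
cs,hi=cv2.findContours(m,cv2.RETR_CCOMP,cv2.CHAIN_APPROX_NONE)
for c,q in zip(cs,hi[0]):
    if q[3]>=0 and cv2.contourArea(c)>150:
        w=onplane(t,c.reshape(-1,2),.044);(cc,rr)=cv2.minEnclosingCircle(w[:,:2].astype(np.float32));e=cv2.fitEllipse(w[:,:2].astype(np.float32)*1000)
        print('hole',np.round(cc,4),round(rr,4),'ell',np.round(e[0],1),np.round(e[1],1))
crop=s['pixels'][150:330,120:380,::-1];cv2.imwrite('pics/crop.png',cv2.resize(crop,None,fx=2.5,fy=2.5))
E
```

```text
60 [0.5648 0.4022] [0.5647 0.4023] 0.013 101 0.0983
60 [0.5658 0.4093] [0.5678 0.4075] 0.0138 119 0.0993
125 [0.5442 0.2175] [0.5447 0.2177] 0.0161 163 0.1312
125 [0.5457 0.2254] [0.5481 0.2221] 0.0177 118 0.1314
250 [0.4279 0.3761] [0.4289 0.376 ] 0.0185 201 0.147
250 [0.4286 0.3841] [0.4297 0.3802] 0.0185 231 0.1477
1l [0.4262 0.215 ] [0.4263 0.2153] 0.0201 294 0.2106
1l [0.4277 0.2246] [0.4296 0.2196] 0.0205 184 0.2116
0 [ 0.6562 -0.099 ] 3 [0.0014 0.0024]
1 [ 0.59   -0.0749] 4 [0.0018 0.0022]
2 [ 0.5169 -0.0481] 2 [0.0004 0.0004]
3 [0.4527 0.0788] 5 [0.0588 0.1644]
plate rect ((0.5276318788528442, -0.0498473197221756), (0.12465040385723114, 0.35226577520370483), 67.57325744628906) 0.04311119147010878
hole [ 0.4228 -0.0075] 0.0549 ell [422.8  -7.1] [102.8 104.6]
hole [ 0.5124 -0.0445] 0.0424 ell [513.4 -44.3] [78.4 79.7]
hole [ 0.5902 -0.0738] 0.0378 ell [588.  -73.7] [66.7 68.3]
hole [ 0.6536 -0.1022] 0.0318 ell [ 653.3 -100.7] [56.1 59. ]
```

View pics/crop.png

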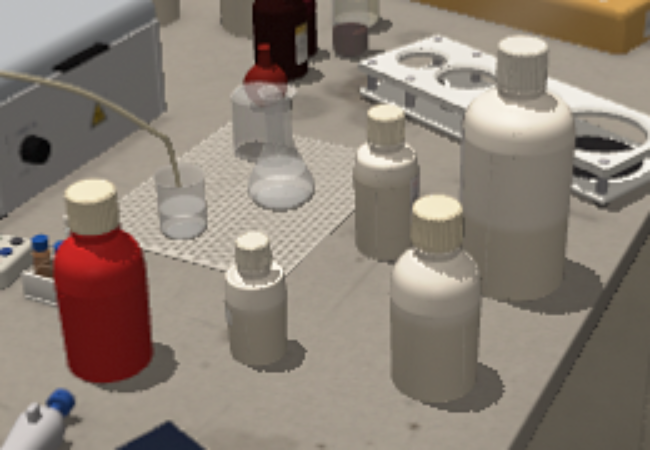

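The crop confirms the choice: the four white bottles are in front, and the red one at crop (100,290) is the look-alike. The two cameras agree to about 4 mm, so I'll refine with the wrist camera.

```bash
python3 -c "
from h import *
print(*go((.567,.405,.20),67.9)); print(get_obs()['joint_pos'])"
```

```text
[-8.49 44.02  4.23] [-0.   -0.    6.82]
[-1.32661616  0.3322093  -0.06471432  1.46009989  0.0215659   1.34988983
 -0.08846521]
```

```bash
python3 -m creep '[-0.7,3.7,0.3,0,0,0.6,8.5, -1.4,7.3,0.7,0,0,1.1,8.5, -2.1,11,1.1,0,0,1.7,8.5, -2.8,14.7,1.4,0,0,2.3,8.5, -3.5,18.3,1.8,0,0,2.8,8.5, -4.2,22,2.1,0,0,3.4,8.5, -5,25.7,2.5,0,0,4,8.5, -5.7,29.3,2.8,0,0,4.5,8.5, -6.4,33,3.2,0,0,5.1,8.5, -7.1,36.7,3.5,0,0,5.7,8.5, -7.8,40.3,3.9,0,0,6.3,8.5, -8.5,44,4.2,0,0,6.8,8.5, -8.5,44,4.2,0,0,6.8,5.5, -8.5,44,4.2,0,0,6.8,5.5, -8.5,44,4.2,0,0,6.8,5.5, -8.5,44,4.2,0,0,6.8,5.5]' && python3 - <<'E'
from h import *
w=camera('wrist');cv2.imwrite('pics/w1.png',w['pixels'][:,:,::-1])
o=get_obs();print(o['position'],o['joint_pos'].round(2),o['grip_width'])
print(cap(w,B['60'][0],.1,.0135)); print(np.array(w['T']).round(3).tolist())
P=cloud(w)
for k,(xy,h,r) in B.items():
    try: print(k,cap(w,xy,h,r))
    except Exception as e: print(k,'no')
E
```

```text
clock: 2.83
position: [0.5656, 0.4062, 0.2004]
ee_rot: [0.829, 0.559, 0.0, -0.001]
ft_force: [-1.5, 0.7, -0.1]
grip_width: 0.645
[0.56561516 0.40628251 0.2005642 ] [-0.79  0.51  0.15  1.31 -0.08  1.33  0.55] 0.6412627961223756
(array([0.5649, 0.4041]), array([0.5659, 0.4033]), 0.0134, 918, np.float64(0.1005))
[[0.374, 0.882, 0.288, 0.491], [0.927, -0.356, -0.115, 0.436], [0.001, 0.31, -0.951, 0.333], [0.0, 0.0, 0.0, 1.0]]
60 (array([0.5649, 0.4041]), array([0.5659, 0.4033]), 0.0134, 918, np.float64(0.1005))
125 (array([0.5446, 0.2228]), array([0.5459, 0.2197]), 0.0167, 1452, np.float64(0.1321))
250 (array([0.43  , 0.3789]), array([0.4292, 0.3772]), 0.0187, 4080, np.float64(0.1484))
1l (array([nan, nan]), array([0., 0.]), 0.0, 0, np.float64(nan))h.py:20: RuntimeWarning: Mean of empty slice.
  return Q[:,:2].mean(0).round(4),np.round(c,4),round(rad,4),len(Q),np.median(Q[:,2]).round(4)
  ret = um.true_divide(
  return _methods._mean(a, axis=axis, dtype=dtype,
  ret = ret.dtype.type(ret / rcount)
```

View pics/w1.png

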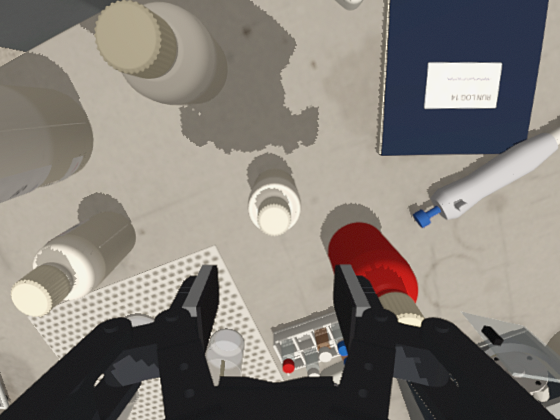

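The wrist picture shows the bottle_60 cap at (274,218), midway between the fingers, with the red bottle to the right at (375,270), clear of the path. Descend and grip.

```bash
python3 -m creep '[0,0,-2,0,0,0,1.5, 0,0,-5,0,0,0,1.5, 0,0,-9,0,0,0,1.5, 0,0,-13,0,0,0,1.5, 0,0,-17,0,0,0,1.5, -1,0.6,-20,0,0,0,1.5, -4,2.5,-20,0,0,0,1.5, -7,4.4,-20,0,0,0,1.5, -10.3,6.4,-20,0,0,0,1.5, -13.6,8.5,-20,0,0,0,1.5, -16.9,10.6,-20,0,0,0,1.5, -20.2,12.6,-20,0,0,0,1.5, -23.5,14.7,-20,0,0,0,1.5, -26.8,16.8,-20,0,0,0,1.5, -30.1,18.8,-20,0,0,0,1.5, -33.4,20.9,-20,0,0,0,1.5, -36.7,22.9,-20,0,0,0,1.5, -40,25,-20,0,0,0,1.5, -42.3,26.4,-20,0,0,0,1.5, -43.2,27,-20,0,0,0,1.5]' 40; python3 - <<'E'
from h import *
w=camera('wrist');cv2.imwrite('pics/w2.png',w['pixels'][:,:,::-1])
o=get_obs();print(o['position'],o['joint_pos'].round(2),o['grip_width'])
for q in('w1','bottle_60'): print(q,[(np.round(r['at'],4),r['conf']) for r in pinpoint(w,q)])
P=cloud(w);m=((abs(P[...,2]-.044)<.006)&(P[...,1]<.06)&(P[...,1]>-.2)&(P[...,0]>.34)&(P[...,0]<.75)).astype(np.uint8)
cs,hi=cv2.findContours(m,cv2.RETR_CCOMP,cv2.CHAIN_APPROX_NONE)
for c,q in zip(cs,hi[0]):
    if q[3]>=0 and cv2.contourArea(c)>600:
        x=onplane(w,c.reshape(-1,2),.044);e=cv2.fitEllipse(x[:,:2].astype(np.float32)*1000)
        print('hole ell',np.round(e[0],1),np.round(e[1],1))
E
```

```text
clock: 5.8
position: [0.6535, -0.1044, 0.2857]
ee_rot: [0.831, 0.556, -0.001, 0.001]
ft_force: [-0.3, -0.1, -0.1]
grip_width: 0.298
[ 0.65361154 -0.10438017  0.28552851] [-0.18  0.41  0.38  1.3  -0.15  1.46  1.37] 0.297735652034492
w1 [(array([ 0.5157, -0.0448,  0.0115]), 0.63), (array([ 0.6551, -0.1041,  0.0146]), 0.6), (array([ 0.5939, -0.0757,  0.0148]), 0.6)]
bottle_60 [(array([ 0.6524, -0.1105,  0.1962]), 0.56)]
hole ell [589.7 -74.1] [64.1 64.8]
```

View pics/w2.png

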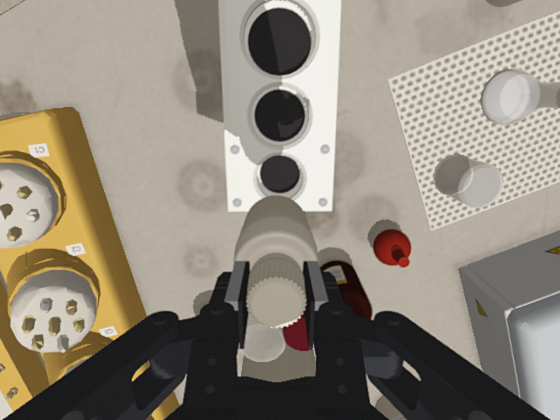

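The bottle hangs upright in the jaws at (276,300). The holes are visible at (280,173), (280,113) and (280,40). I check that the arm has settled and work out the shift.

```bash
python3 -c "
from h import *
camera('wrist');print(get_obs()['position'],*go((.6543,-.1005,.14),67.9))"
```

```text
[ 0.6540686  -0.09685569  0.28531595] [-0.34  0.16 14.53] [-0.02 -0.06  0.07]
```

```bash
python3 -m creep '[-0.2,0.1,3,0,0,0,1.5, -0.3,0.2,6.5,0,0,0,1.5, -0.3,0.2,10,0,0,0,1.5, -0.3,0.2,12.5,0,0,0,1.5, -0.3,0.2,14,0,0,0,1.5, -0.3,0.2,14.5,0,0,0,1.5, -0.3,0.2,14.5,0,0,0,1.5, -0.3,0.2,14.5,0,0,0,1.5]' 40; python3 - <<'E'
from h import *
w=camera('wrist');s=camera('scene')
a=cv2.resize(s['pixels'][120:260,240:420],None,fx=3,fy=3)
cv2.imwrite('pics/s3.png',np.hstack([cv2.resize(w['pixels'],(533,400)),a[:400,:267]])[:,:,::-1])
o=get_obs();print(o['position'],*go((.6543,-.1005,.099),67.9))
E
```

```text
clock: 6.67
position: [0.6554, -0.1006, 0.1415]
ee_rot: [0.829, 0.559, 0.001, 0.0]
ft_force: [-0.5, -0.3, 0.3]
grip_width: 0.294
[ 0.65567411 -0.10131349  0.14213389] [ 0.02 -0.17  4.31] [ 0.14 -0.07  0.06]
```

View pics/s3.png

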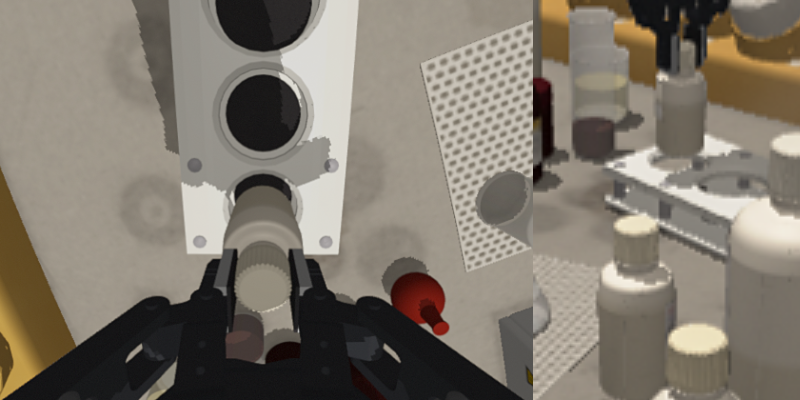

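The bottle is right above its hole: the wrist view shows it at (262,200) and the scene crop at (680,110). Lower slowly.

```bash
python3 -m creep '[0,-0.1,0.8,0,0,0,1.5, 0,-0.1,1.6,0,0,0,1.5, 0,-0.1,2.4,0,0,0,1.5, 0,-0.1,3,0,0,0,1.5, 0,-0.1,3.4,0,0,0,1.5, 0,-0.1,3.7,0,0,0,1.5, 0,-0.1,3.9,0,0,0,1.5, 0,-0.1,4.1,0,0,0,1.5, 0,-0.1,4.1,0,0,0,1.5, 0,-0.1,4.1,0,0,0,1.5]'
```

```text
clock: 7.6
position: [0.6539, -0.1015, 0.0995]
ee_rot: [0.829, 0.559, 0.0, 0.0]
ft_force: [-0.4, -0.7, -0.6]
grip_width: 0.3
```

```bash
python3 -m creep '[0,0,0.1,0,0,0,1.5, 0,0,0.15,0,0,0,1.5, 0,0,0.15,0,0,0,1.5, 0,0,0.15,0,0,0,1.5]'
```

```text
clock: 7.93
position: [0.6544, -0.1017, 0.0992]
ee_rot: [0.83, 0.558, 0.001, 0.0]
ft_force: [-2.1, -0.1, 7.4]
grip_width: 0.3
```

```bash
python3 -m creep '[0,0,0,0,0,0,5.5, 0,0,0,0,0,0,5.5, 0,0,0,0,0,0,5.5, 0,0,0,0,0,0,5.5, 0,0,-2,0,0,0,5.5, 0,0,-5,0,0,0,5.5, 0,0,-8.5,0,0,0,5.5, 1.3,-1.1,-11,0,0,0,5.5, 4,-3.4,-11,0,0,0,5.5, 7,-6,-11,0,0,0,6, 10,-8.6,-11,0,0,0,6, 13,-11.2,-11,0,0,0,6, 16,-13.7,-11,0,0,0,6, 19,-16.3,-11,0,0,0,6, 22,-18.9,-11,0,0,0,6, 24.5,-21,-11,0,0,0,6, 25.6,-22,-11,0,0,0,6, 25.8,-22.1,-11,0,0,0,6, 25.8,-22.1,-11,0,0,0,6, 25.8,-22.1,-11,0,0,0,6]'; python3 - <<'E'
from h import *
w=camera('wrist');t=camera('top')
for k in('125','250','1l'):
    try: print(k,cap(w,*B[k]))
    except Exception: print('no')
print('60 in rack',cap(t,(.654,-.1),.112,.0135))
a=cv2.resize(t['pixels'][130:310,210:430],None,fx=2.2,fy=2.2)
cv2.imwrite('pics/t4.png',a[:,:,::-1])
print(get_obs()['position'],*go((.546,.2205,.114),67.9))
E
```

```text
clock: 9.6
position: [0.5466, 0.2193, 0.2078]
ee_rot: [0.83, 0.558, -0.0, 0.0]
ft_force: [0.5, -0.5, -0.4]
grip_width: 0.707
125 (array([0.5442, 0.2189]), array([0.5456, 0.2182]), 0.0164, 1658, np.float64(0.1325))
250 (array([nan, nan]), array([0., 0.]), 0.0, 0, np.float64(nan))
1l (array([0.4323, 0.2156]), array([0.4279, 0.2156]), 0.0204, 7966, np.float64(0.2125))
60 in rack (array([ 0.6527, -0.1014]), array([ 0.6523, -0.1018]), 0.0133, 102, np.float64(0.1115))
[0.54672031 0.21879981 0.20779068] [ 0.13 -0.13  9.38] [ 0.02  0.02 -0.14]h.py:20: RuntimeWarning: Mean of empty slice.
  return Q[:,:2].mean(0).round(4),np.round(c,4),round(rad,4),len(Q),np.median(Q[:,2]).round(4)
  ret = um.true_divide(
  return _methods._mean(a, axis=axis, dtype=dtype,
  ret = ret.dtype.type(ret / rcount)
```

View pics/t4.png

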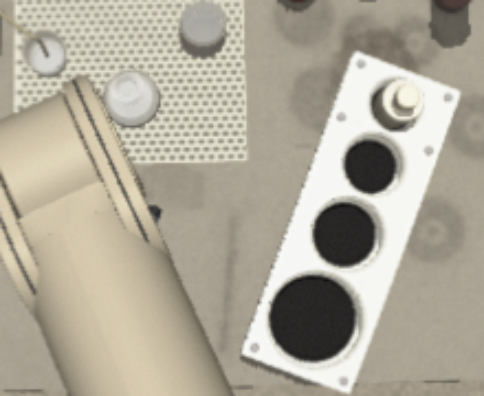

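Bottle_60 stands upright in the smallest hole (crop (402,100)) with its top at 0.1115 m, against 0.112 expected. Next is bottle_125.

```bash
python3 -m creep '[0.1,-0.1,3,0,0,0,6, 0.1,-0.1,6,0,0,0,6, 0.1,-0.1,8,0,0,0,6, 0.1,-0.1,9,0,0,0,6, 0.1,-0.1,9.4,0,0,0,6, 0.1,-0.1,9.4,0,0,0,6, 0.1,-0.1,9.4,0,0,0,2, 0.1,-0.1,9.4,0,0,0,2, 0.1,-0.1,9.4,0,0,0,2, 0.1,-0.1,9.4,0,0,0,2, 0.1,-0.1,9.4,0,0,0,2, 0.1,-0.1,9.4,0,0,0,2, 0.1,-0.1,9.4,0,0,0,2, 0.1,-0.1,9.4,0,0,0,2]' 60; python3 -c "
from h import *
print(*go((.5895,-.0735,.25),67.9))"
```

```text
clock: 10.87
position: [0.5464, 0.2219, 0.1155]
ee_rot: [0.83, 0.558, 0.001, 0.0]
ft_force: [-1.0, -2.1, 7.0]
grip_width: 0.373
[-25.72  15.14 -13.46] [ 0.1  -0.09 -0.01]
```

```bash
python3 -m creep '[0,0,-2,0,0,0,2, 0,0,-5,0,0,0,2, 0,0,-8.5,0,0,0,2, 0,0,-12,0,0,0,2, -1,0.6,-13.5,0,0,0,2, -3.5,2.1,-13.5,0,0,0,2, -6.5,3.8,-13.5,0,0,0,2, -9.5,5.6,-13.5,0,0,0,2, -12.5,7.4,-13.5,0,0,0,2, -15.5,9.1,-13.5,0,0,0,2, -18.5,10.9,-13.5,0,0,0,2, -21.5,12.7,-13.5,0,0,0,2, -24,14.1,-13.5,0,0,0,2, -25.4,15,-13.5,0,0,0,2, -25.7,15.1,-13.5,0,0,0,2, -25.7,15.1,-13.5,0,0,0,2, -25.7,15.1,-13.5,0,0,0,2, -25.7,15.1,-13.5,0,0,0,2, -25.7,15.1,-13.5,0,0,0,2]'; python3 -c "
from h import *
print(*go((.5895,-.0735,.165),67.9))"
```

```text
clock: 12.45
position: [0.5888, -0.0712, 0.2488]
ee_rot: [0.829, 0.56, 0.0, -0.0]
ft_force: [0.1, 0.4, -1.9]
grip_width: 0.366
[-0.19  0.15  8.38] [-0.01 -0.04  0.14]
```

```bash
python3 -m creep '[-0.2,0.15,2.5,0,0,0,2, -0.2,0.15,5,0,0,0,2, -0.2,0.15,7,0,0,0,2, -0.2,0.15,8,0,0,0,2, -0.2,0.15,8,0,0,0,2, -0.2,0.15,8,0,0,0,2, -0.2,0.15,8.6,0,0,0,2, -0.2,0.15,9.2,0,0,0,2, -0.2,0.15,9.8,0,0,0,2, -0.2,0.15,10.4,0,0,0,2, -0.2,0.15,11,0,0,0,2, -0.2,0.15,11.4,0,0,0,2, -0.2,0.15,11.7,0,0,0,2, -0.2,0.15,11.9,0,0,0,2, -0.2,0.15,12.1,0,0,0,2, -0.2,0.15,12.2,0,0,0,2, -0.2,0.15,12.2,0,0,0,2]'
```

```text
clock: 13.87
position: [0.5899, -0.0756, 0.1276]
ee_rot: [0.83, 0.558, 0.001, 0.0]
ft_force: [-0.9, -0.4, 3.7]
grip_width: 0.369
```

```bash
python3 -m creep '[0,0,0,0,0,0,6, 0,0,0,0,0,0,6, 0,0,0,0,0,0,6, 0,0,0,0,0,0,6, 0,0,-3,0,0,0,6, 0,0,-7,0,0,0,6, 0,0,-11,0,0,0,6, 1,-0.9,-14.5,0,0,0,6, 3.5,-3.1,-15.5,0,0,0,6, 6.5,-5.8,-15.5,0,0,0,6.5, 9.5,-8.4,-15.5,0,0,0,6.5, 12.5,-11.1,-15.5,0,0,0,6.5, 15.5,-13.7,-15.5,0,0,0,6.5, 18.5,-16.4,-15.5,0,0,0,6.5, 21.5,-19.1,-15.5,0,0,0,6.5, 24.5,-21.7,-15.5,0,0,0,6.5, 27.5,-24.4,-15.5,0,0,0,6.5, 30.5,-27,-15.5,0,0,0,6.5, 33.5,-29.7,-15.5,0,0,0,6.5, 36,-31.9,-15.5,0,0,0,6.5]'; python3 - <<'E'
from h import *
t=camera('top');w=camera('wrist');w=camera('wrist')
print('250',cap(w,*B['250']))
print('60',cap(t,(.654,-.1),.112,.0135),'125',cap(t,(.589,-.074),.144,.0165))
print(get_obs()['position'],*go((.4295,.3775,.130),67.9))
E
```

```text
clock: 15.53
position: [0.4273, 0.381, 0.2819]
ee_rot: [0.829, 0.559, 0.0, -0.0]
ft_force: [-0.2, -0.0, -0.3]
grip_width: 0.76
250 (array([0.4276, 0.3778]), array([0.429 , 0.3771]), 0.0182, 1341, np.float64(0.1485))
60 (array([ 0.6528, -0.1017]), array([ 0.6531, -0.1019]), 0.0131, 101, np.float64(0.1106)) 125 (array([ 0.588, -0.079]), array([ 0.5883, -0.0793]), 0.0155, 152, np.float64(0.143))
[0.42715496 0.38105131 0.28129712] [-0.24  0.37 15.13] [-0.06  0.01  0.32]
```

Bottle_125 is seated, with its top at 0.143 against 0.144 expected. Next, grip bottle_250.

```bash
python3 -m creep '[-0.2,0.3,3,0,0,0,6.5, -0.2,0.35,6.5,0,0,0,6.5, -0.2,0.35,10,0,0,0,6.5, -0.2,0.35,12.5,0,0,0,6.5, -0.2,0.35,14.2,0,0,0,6.5, -0.2,0.35,15,0,0,0,6.5, -0.2,0.35,15.1,0,0,0,6.5, -0.2,0.35,15.1,0,0,0,2.5, -0.2,0.35,15.1,0,0,0,2.5, -0.2,0.35,15.1,0,0,0,2.5, -0.2,0.35,15.1,0,0,0,2.5, -0.2,0.35,15.1,0,0,0,2.5, -0.2,0.35,15.1,0,0,0,2.5, -0.2,0.35,15.1,0,0,0,2.5, -0.2,0.35,15.1,0,0,0,2.5]' 80; python3 -c "
from h import *
print(*go((.515,-.043,.38),67.9))"
```

```text
clock: 16.93
position: [0.4326, 0.3758, 0.1328]
ee_rot: [0.829, 0.559, 0.002, -0.0]
ft_force: [0.5, -0.3, 7.3]
grip_width: 0.41
[-35.63  23.42 -24.8 ] [ 0.08 -0.18  0.01]
```

```bash
python3 -m creep '[0,0,-2,0,0,0,2.5, 0,0,-5,0,0,0,2.5, 0,0,-9,0,0,0,2.5, 0,0,-13,0,0,0,2.5, 0,0,-17,0,0,0,2.5, 0,0,-21,0,0,0,2.5, 0,0,-24.5,0,0,0,2.5, -1,0.7,-25.2,0,0,0,2.5, -3.5,2.3,-25.2,0,0,0,2.5, -6.5,4.3,-25.2,0,0,0,2.5, -9.7,6.4,-25.2,0,0,0,2.5, -13,8.5,-25.2,0,0,0,2.5, -16.3,10.7,-25.2,0,0,0,2.5, -19.6,12.9,-25.2,0,0,0,2.5, -22.9,15,-25.2,0,0,0,2.5, -26.2,17.2,-25.2,0,0,0,2.5, -29.5,19.4,-25.2,0,0,0,2.5, -32.5,21.4,-25.2,0,0,0,2.5, -34.8,22.9,-25.2,0,0,0,2.5, -35.6,23.4,-25.2,0,0,0,2.5]'; python3 - <<'E'
from h import *
for i in range(4): w=camera('wrist')
o=get_obs();print(o['position'],o['ft_force'],o['grip_width'],*go((.515,-.043,.20),67.9))
print(cap(w,o['position'][:2],o['position'][2]+.016,.0185))
cv2.imwrite('pics/w5.png',w['pixels'][:,:,::-1])
E
```

```text
clock: 18.6
position: [0.5141, -0.0486, 0.3825]
ee_rot: [0.831, 0.556, -0.001, 0.0]
ft_force: [0.0, -0.7, -4.4]
grip_width: 0.408
[ 0.51429255 -0.04213482  0.38236084] [-0.00878854  1.35078986 -4.97719826] 0.408271732333 [-0.06  0.12 18.24] [-0.06 -0.01  0.04]
(array([ 0.5076, -0.0411]), array([ 0.5075, -0.0409]), 0.0312, 6895, np.float64(0.398))
```

View pics/w5.png

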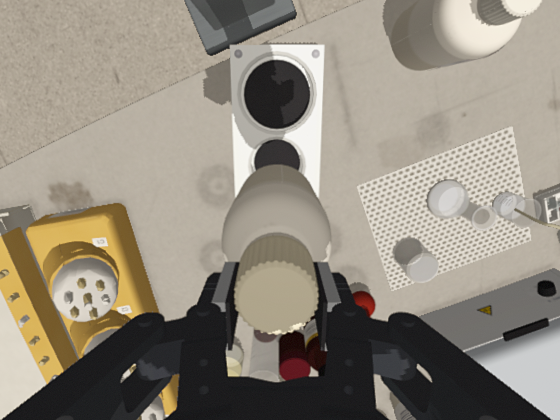

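```bash
python3 -m creep '[-0.05,0.1,3,0,0,0,2.5, -0.05,0.1,6.5,0,0,0,2.5, -0.05,0.1,10,0,0,0,2.5, -0.05,0.1,13.5,0,0,0,2.5, -0.05,0.1,16.5,0,0,0,2.5, -0.05,0.1,18,0,0,0,2.5, -0.05,0.1,18.2,0,0,0,2.5, -0.05,0.1,18.2,0,0,0,2.5, -0.05,0.1,18.2,0,0,0,2.5, -0.05,0.1,18.2,0,0,0,2.5]'; python3 - <<'E'
from h import *
for i in range(3): w=camera('wrist')
o=get_obs();p=o['position'];print(p,*go((.515,-.043,.145),67.9))
for c in (w,camera('top')):
    P=cloud(c);g=c['pixels'].mean(2);z=p[2]+.0155
    m=(np.hypot(P[...,0]-p[0],P[...,1]-p[1])<.03)&(abs(P[...,2]-z)<.005)&(g>100)
    Q=P[m]
    if len(Q)>5: print(Q.mean(0).round(4),np.round(cv2.minEnclosingCircle(Q[:,:2].astype(np.float32))[0],4),len(Q))
# bottle shoulder/body in wrist, plus hole w4
P=cloud(w);m=((abs(P[...,2]-.044)<.006)&(P[...,1]<.07)&(P[...,1]>-.2)&(P[...,0]>.34)&(P[...,0]<.75)).astype(np.uint8)
cs,hi=cv2.findContours(m,cv2.RETR_CCOMP,cv2.CHAIN_APPROX_NONE)
for c,q in zip(cs,hi[0]):
    if q[3]>=0 and cv2.contourArea(c)>600:
        x=onplane(w,c.reshape(-1,2),.044);e=cv2.fitEllipse(x[:,:2].astype(np.float32)*1000)
        print('hole ell',np.round(e[0],1),np.round(e[1],1))
E
```

```text
clock: 19.63
position: [0.5163, -0.0432, 0.2024]
ee_rot: [0.829, 0.559, 0.001, 0.001]
ft_force: [0.5, 0.6, -4.0]
grip_width: 0.411
[ 0.51588405 -0.04354591  0.20182445] [ 0.01 -0.11  5.68] [ 0.08 -0.06  0.02]
[ 0.5104 -0.0416  0.2177] [ 0.5147 -0.0432] 4873
hole ell [424.3  -6.4] [99.2 99.3]
```

The cap's centre is at (0.5147, -0.0432), over w3. The wrist camera also puts w4 at (0.4243, -0.0064). Lower.

```bash
python3 -m creep '[0,0,0.8,0,0,0,2.5, 0,0,1.6,0,0,0,2.5, 0,0,2.4,0,0,0,2.5, 0,0,3.2,0,0,0,2.5, 0,0,4,0,0,0,2.5, 0,0,4.6,0,0,0,2.5, 0,0,5.1,0,0,0,2.5, 0,0,5.4,0,0,0,2.5, 0,0,5.6,0,0,0,2.5, 0,0,5.75,0,0,0,2.5, 0,0,5.85,0,0,0,2.5, 0,0,5.85,0,0,0,2.5, 0,0,5.85,0,0,0,2.5]'
```

```text
clock: 20.92
position: [0.5164, -0.0439, 0.1449]
ee_rot: [0.83, 0.558, 0.001, 0.0]
ft_force: [-7.0, -0.0, 18.3]
grip_width: 0.411
```

```bash
python3 -m creep '[0,0,-0.1,0,0,0,6, 0,0,-0.1,0,0,0,6, 0,0,-0.1,0,0,0,6, 0,0,-0.1,0,0,0,6, 0,0,-0.1,0,0,0,6, 0,0,-3,0,0,0,6, 0,0,-7,0,0,0,6, 0,0,-11,0,0,0,6, 0.5,-0.4,-14,0,0,0,6.8, 3,-2.6,-14,0,0,0,6.8, 6,-5.2,-14,0,0,0,6.8, 9,-7.7,-14,0,0,0,6.8, 12,-10.3,-14,0,0,0,6.8, 15,-12.9,-14,0,0,0,6.8, 18,-15.5,-14,0,0,0,6.8, 20,-17.2,-14,0,0,0,6.8, 20.8,-17.9,-14,0,0,0,6.8, 20.8,-17.9,-14,0,0,0,6.8, 20.8,-17.9,-14,0,0,0,6.8, 20.8,-17.9,-14,0,0,0,6.8]'; python3 - <<'E'
from h import *
t=camera('top');w=camera('wrist')
print('1l',cap(w,*B['1l']))
for k,xy,h in(('60',(.654,-.1),.112),('125',(.589,-.074),.144),('250',(.514,-.043),.160)):print(k,cap(t,xy,h,.016))
print(get_obs()['position'],*go((.428,.2165,.19),67.9))
E
```

```text
clock: 22.58
position: [0.4285, 0.2147, 0.2823]
ee_rot: [0.83, 0.558, -0.0, 0.0]
ft_force: [0.1, -0.9, -0.1]
grip_width: 0.798
1l (array([0.4259, 0.2162]), array([0.4277, 0.2156]), 0.0204, 2682, np.float64(0.2126))
60 (array([ 0.6528, -0.1011]), array([ 0.6528, -0.1019]), 0.0133, 105, np.float64(0.1106))
125 (array([ 0.5879, -0.079 ]), array([ 0.5885, -0.0792]), 0.0157, 151, np.float64(0.1429))
250 (array([ 0.5116, -0.0428]), array([ 0.5121, -0.0432]), 0.0185, 221, np.float64(0.1589))
[0.42842912 0.21477826 0.28232825] [ 0.14 -0.11  9.23] [ 0.01  0.   -0.14]
```

```bash
python3 -m creep '[0.1,-0.1,3,0,0,0,6.8, 0.1,-0.1,6,0,0,0,6.8, 0.1,-0.1,8,0,0,0,6.8, 0.1,-0.1,9,0,0,0,6.8, 0.1,-0.1,9.2,0,0,0,6.8, 0.1,-0.1,9.2,0,0,0,6.8, 0.1,-0.1,9.2,0,0,0,3, 0.1,-0.1,9.2,0,0,0,3, 0.1,-0.1,9.2,0,0,0,3, 0.1,-0.1,9.2,0,0,0,3, 0.1,-0.1,9.2,0,0,0,3, 0.1,-0.1,9.2,0,0,0,3, 0.1,-0.1,9.2,0,0,0,3]' 80; python3 -c "
from h import *
print(*go((.424,-.006,.29),67.9))"
```

```text
clock: 23.77
position: [0.428, 0.2178, 0.192]
ee_rot: [0.83, 0.558, 0.001, 0.0]
ft_force: [-1.1, -2.2, 5.7]
grip_width: 0.462
[-20.87   8.07  -9.83] [ 0.09 -0.11 -0.  ]
```

```bash
python3 -m creep '[0,0,-2,0,0,0,3, 0,0,-5,0,0,0,3, 0,0,-8,0,0,0,3, -0.8,0.3,-10,0,0,0,3, -2.6,1,-10,0,0,0,3, -5,1.9,-10,0,0,0,3, -7.5,2.9,-10,0,0,0,3, -10,3.9,-10,0,0,0,3, -12.5,4.8,-10,0,0,0,3, -15,5.8,-10,0,0,0,3, -17.5,6.8,-10,0,0,0,3, -19.5,7.5,-10,0,0,0,3, -20.7,8,-10,0,0,0,3, -20.9,8.1,-10,0,0,0,3, -20.9,8.1,-10,0,0,0,3, -20.9,8.1,-10,0,0,0,3, -20.9,8.1,-10,0,0,0,3, -20.9,8.1,-10,0,0,0,3]'; python3 - <<'E'
from h import *
w=camera('wrist')
o=get_obs();p=o['position'];print(p,*go((.424,-.006,.204),67.9))
P=cloud(w);g=w['pixels'].mean(2);z=p[2]+.0205
m=(np.hypot(P[...,0]-p[0],P[...,1]-p[1])<.03)&(abs(P[...,2]-z)<.005)&(g>100)
Q=P[m];print(Q.mean(0).round(4),cv2.minEnclosingCircle(Q[:,:2].astype(np.float32)),len(Q))
s=camera('scene');cv2.imwrite('pics/s6.png',cv2.resize(s['pixels'][60:300,180:480,::-1],None,fx=2,fy=2))
E
```

```text
clock: 25.27
position: [0.4236, -0.0055, 0.2903]
ee_rot: [0.829, 0.559, -0.0, -0.0]
ft_force: [0.1, 1.0, -3.4]
grip_width: 0.458
[ 0.42361611 -0.00568797  0.29023007] [-0.01  0.05  8.62] [-0.01  0.01  0.09]
[ 0.4213 -0.005   0.3108] ((0.42354482412338257, -0.00720748258754611), 0.02124774269759655) 6438
```

View pics/s6.png

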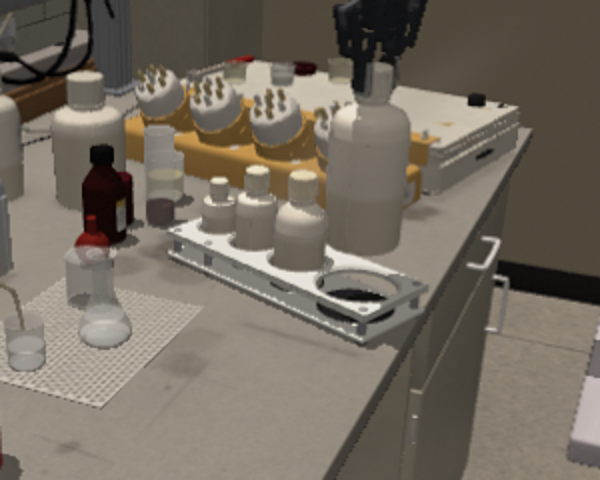

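The three smaller bottles stand in order in the rack, at crop (220,205), (257,210) and (302,225). The 1 l bottle hangs upright over the largest hole at (368,180). Lower it.

```bash
python3 -m creep '[0,0,1.5,0,0,0,3, 0,0,3,0,0,0,3, 0,0,4,0,0,0,3, 0,0,5,0,0,0,3, 0,0,5.8,0,0,0,3, 0,0,6.6,0,0,0,3, 0,0,7.3,0,0,0,3, 0,0,7.8,0,0,0,3, 0,0,8.1,0,0,0,3, 0,0,8.35,0,0,0,3, 0,0,8.55,0,0,0,3, 0,0,8.7,0,0,0,3, 0,0,8.75,0,0,0,3, 0,0,8.75,0,0,0,3]'
```

```text
clock: 26.53
position: [0.4244, -0.0067, 0.2041]
ee_rot: [0.83, 0.558, 0.001, 0.0]
ft_force: [-2.8, -1.4, 6.3]
grip_width: 0.462
```

Contact comes at the expected seated height of 0.204. Release, back off upward, and check.

```bash
python3 -m creep '[0,0,-0.1,0,0,0,6.5, 0,0,-0.1,0,0,0,6.5, 0,0,-0.1,0,0,0,6.5, 0,0,-0.1,0,0,0,6.5, 0,0,-0.1,0,0,0,6.5, 0,0,-3,0,0,0,6.5, 0,0,-6,0,0,0,6.5, 0,0,-10,0,0,0,6.5, 3,-0.5,-12,0,0,0,6.5, 7,-1,-12,0,0,0,6.5, 11,-1.5,-12,0,0,0,6.5, 15,-2,-12,0,0,0,6.5, 19,-2.5,-12,0,0,0,6.5, 23,-3,-12,0,0,0,6.5, 26,-3.5,-12,0,0,0,6.5, 28,-3.5,-12,0,0,0,6.5, 28,-3.5,-12,0,0,0,6.5, 28,-3.5,-12,0,0,0,6.5]'; python3 - <<'E'
from h import *
t=camera('top');s=camera('scene')
for k,xy,h in(('60',(.654,-.1),.112),('125',(.589,-.074),.144),('250',(.514,-.043),.160),('1l',(.424,-.006),.224)):print(k,cap(t,xy,h,.016))
for q in('drained_beaker','small_flask'):print(q,[np.round(r['at'],3) for p in(t,s) for r in pinpoint(p,q)])
print(get_obs()['position'])
a=cv2.resize(s['pixels'][60:300,150:450],None,fx=1.3,fy=1.3);b=cv2.resize(t['pixels'][120:320,210:430],None,fx=1.56,fy=1.56)[:312]
cv2.imwrite('pics/f7.png',np.hstack([a,b])[:,:,::-1])
E
```

```text
clock: 28.03
position: [0.4963, 0.267, 0.3219]
ee_rot: [0.829, 0.559, -0.001, 0.0]
ft_force: [0.7, -0.6, -0.2]
grip_width: 0.765
60 (array([ 0.6526, -0.1012]), array([ 0.6524, -0.1016]), 0.013, 104, np.float64(0.1111))
125 (array([ 0.588 , -0.0791]), array([ 0.5884, -0.079 ]), 0.016, 151, np.float64(0.1425))
250 (array([ 0.5116, -0.0431]), array([ 0.5119, -0.0434]), 0.0181, 216, np.float64(0.1591))
1l (array([ 0.4225, -0.0098]), array([ 0.4225, -0.0101]), 0.0203, 306, np.float64(0.223))
drained_beaker [array([0.743, 0.106, 0.   ]), array([ 0.587, -0.072,  0.01 ]), array([ 0.743,  0.105, -0.002]), array([ 0.425, -0.007,  0.011])]
small_flask [array([ 0.672,  0.19 , -0.001]), array([ 0.516, -0.047,  0.011]), array([0.674, 0.19 , 0.   ])]
[0.49655189 0.26521511 0.32317764]
```

View pics/f7.png

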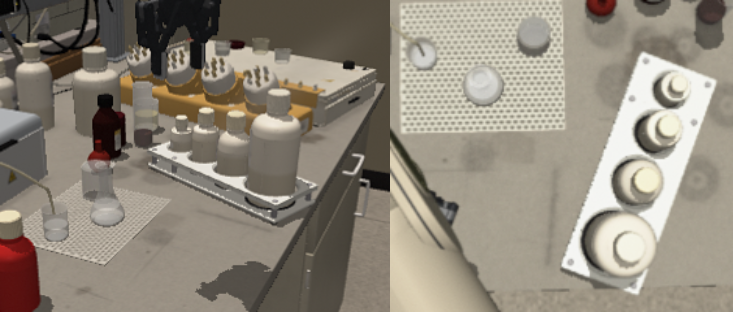

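All four bottles stand upright in the rack in order of size. The beaker and flask are where they were, and the gripper is clear. Hand in.

```bash
python3 -c "
from workcell import *
print(hand_in())"
```

```text
the job is handed in; nothing more can be done
None
```

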